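Roll the last cap strip home on a tube rack

ROBOT

A 6-joint arm with a two-finger parallel gripper is mounted at the origin on the work surface; the furniture and walls round the work are solid. World frame = base frame: x ahead of the robot, y to its left, z up, the work surface at z = 0. Lengths are in m, angles in rad, forces in N, time in s.
With the tool pointing down it reaches from about 0.375 to 0.825 m from the base axis. Payload 5.5 kg.
Tool frame: the origin (TCP) lies midway between the tips of the shut fingers; the grasp point (between the pads) lies 19 mm behind it; z points along the fingers, y is the line along which they close (so a half turn about z gives the same grasp; the last joint's range is limited). The gripper opens to 85 mm and grips with 20 to 120 N. Pads are 22 mm wide; open, the fingers measure 114 mm over their backs; the gripper's body (76 mm by 85 mm) begins 54 mm behind the grasp point. The pads swing forward as they close: fully open they stand 13 mm farther back than shut.
Start: joints at [-1.265, 0.314, -0.047, 1.21, 0, 1.571], TCP at [0.181, -0.572, 0.231] pointing down, gripper open.
Joint ranges: [-2.67, 2.67], [-0.69, 1.73], [-1.03, 1.25], [-2.08, 2.16], [-1.42, 1.45], [-3.14, 3.14]. Speed limits (rad/s): [2.39, 2.39, 3.01, 3.14, 3.14, 3.14].

INTERFACE

Orientations are given as [roll, pitch, yaw] about the fixed x, y, z axes, in that order (R = Rz(yaw) Ry(pitch) Rx(roll)).
In Python, from rig import * gives the robot as it stands.
- The arm moves only by the shell command python3 -m handwheel 'ROWS'. ROWS is JSON, a list that holds one entry, the list of rows, each a list of 7 numbers: the shift along the tool's x, y, z in m, then the turn, a rotation vector about the tool's x, y, z in units of 6 degrees (1.0 is 6 degrees), then the opening, from 0 (shut) to 1 (fully open). In form: [[[x, y, z, wx, wy, wz, fingers], ...]]. A call has 1 to 8 rows; each row shifts and turns the commanded pose from where the row before left it, along the tool's axes as they then stand; what a row does not reach is not made up. A row lasts 1/8 s, in which the tool goes at most 62.5 mm and 10.7 degrees, less where a joint would pass 70% of its speed; a pose out of reach is approached as far as the arm can. A call is refused whole if a number of a shift passes 0.0625 or a number of a turn 1, either way. A call with a gripper value outside its range is refused whole. The fingers move at their own pace and stop on an object; the grip force is fixed at half the most. Time passes only in rows, so rows that do not move let the fingers close. It gives the time, the measured TCP pose, the force, the opening and the grip force at its end, in the units of the state.
- get_state(): the state, without advancing time (a new reading comes with each control period).
- grab_frame(name): name is "scene" or "top" or "wrist"; returns a dict with "color" (384x512x3 uint8, red, green, blue), "depth" (384x512 float32, m along the optical axis (not along the pixel's ray), 0 where there is no reading), "fx", "fy", "cx", "cy" (pixels), "R" (3x3) and "t" (3): a world point X has camera coordinates R X + t. Camera axes: x right, y down, z forward; pixel columns grow to the right and rows downward; lengths in m; the calibration is good to about 2 mm. A picture is of the moment at which its call begins.
- sign_off(): hands the job in; it is judged then, once.
The state is a dict: "t": time; "joint_pos": joint angles; "dq": joint speeds; "tau": joint torques, N m; "eef_pos": TCP position; "ee_rot": TCP orientation; "force": force on the tool from outside, world axes, zero at the start; "torque": the same for the moment, N m; "grip_width": opening from 0.0 (shut) to 1.0 (fully open); "grip_force": force on a finger pad.
Only numpy, scipy, OpenCV 4.12 (cv2) and the standard library are available. Lean on these libraries where they do the work, as an engineer would, in place of code of your own. Each camera call takes 0.05 s, during which the arm holds its last target. There are 200 camera calls.

TASK

The cap strip along the front edge of the tube rack still stands proud. Take the hand roller from its stand and, starting at one end, roll it along that strip with firm, steady pressure until all twelve caps are fully home, level with the other rows; feel for the height, since the bed is not quite level, and do not lean so hard that the rack cracks or push on it with the gripper itself. Then hang the roller back upright in its stand, leaving everything else on the bench where it is.

Things in the scene. Friction and masses are not known exactly. Their poses are not given: they have to be found in the camera images.
- carrier: Aluminium base plate (112 x 168 x 10 mm) fixed to the bench. Origin: middle of its underside; x across (away from the robot at yaw 0), y along its long side (left at yaw 0). Four threaded posts carry a bed with a grey 96-tube rack, 85 x 127 mm, centred over it. Eight rows of 12 white caps run along y; seven are home; the front edge row, x = -31.5 mm, stands up to 4 mm proud.
- strip_left (a point): Point on the base plate's top (10 mm above the bench) straight below the strip's first cap, cap_1, at the +y end. The caps lie evenly, 9 mm apart, on the 99 mm line between strip_left and strip_right. Apart from the other rows of caps, all else on the carrier stays at least 5 mm below the cap tops.
- strip_right (a point): The same below the last cap, cap_12, at the -y end. The bed height is unmeasured: home cap tops lie 60 to 80 mm above the bench at the middle of the strip, and the bed may slope by up to 0.04 rad along y (4 mm from end to end, and the caps shift up to 2 mm along y). The bed does not move.
- roller: Hand roller, 132 mm tall, about 0.28 kg, upright in the stand. Origin: lowest point of its wheel, on the grip's axis; z up along the grip. Dark grey rubber wheel, 40 mm diameter, 18 mm wide, free on an axle along x at z = 20 mm, so it rolls along y. Steel fork 29 mm along x. Round black guard, 56 mm diameter, underside at z = 54 mm, top at z = 61 mm.
- roller_grip (a point): Point on the roller's axis, 102 mm above the wheel's lowest point, in the black grip above the guard: flat-sided, 34 mm along the roller's x, 26 mm along its y, from 60 to 132 mm above the wheel's lowest point. Grip it from above across the two broad flats (fingers closing along the roller's y).
- stand: Bench stand fixed to the bench: grey base 96 x 100 mm, two uprights, aluminium top plate (74 along x, 92 along y, 8 mm thick, top at z = 66 mm) with a chamfered rectangular opening, 34 mm (x) by 45 mm (y). Origin: middle of the underside, z up. The roller hangs in it by its guard, fork and wheel through the opening, about 2 mm play, roller axes parallel to the stand's (either way round).
- stand_mouth (a point): Middle of the opening, at the top face of the stand's top plate. When hung up, the roller's wheel bottom is 54 mm below this point, 12 mm above the bench.
- cap_1 (a joint): How far cap 1 of the strip (1 at the carrier's +y end) is pressed down, in m: 0 = 4 mm proud, 0.004 = home, level with the other rows of the rack. A pressed cap stays where it is left.
- cap_2 (a joint): How far cap 2 of the strip (1 at the carrier's +y end) is pressed down, in m: 0 = 4 mm proud, 0.004 = home, level with the other rows of the rack. Each cap is an 8 mm disc that moves straight down, stiffly: it gives way only at 8 to 10 N of downward push.
- cap_3 (a joint): How far cap 3 of the strip (1 at the carrier's +y end) is pressed down, in m: 0 = 4 mm proud, 0.004 = home, level with the other rows of the rack. The wheel bears on two caps at a time as it rolls, so about 20 to 24 N downward on the wheel beds them.
- cap_4 (a joint): How far cap 4 of the strip (1 at the carrier's +y end) is pressed down, in m: 0 = 4 mm proud, 0.004 = home, level with the other rows of the rack. The rack is hard; it cracks above 35 N of push from the roller.
- cap_5 (a joint): How far cap 5 of the strip (1 at the carrier's +y end) is pressed down, in m: 0 = 4 mm proud, 0.004 = home, level with the other rows of the rack.
- cap_6 (a joint): How far cap 6 of the strip (1 at the carrier's +y end) is pressed down, in m: 0 = 4 mm proud, 0.004 = home, level with the other rows of the rack.
- cap_7 (a joint): How far cap 7 of the strip (1 at the carrier's +y end) is pressed down, in m: 0 = 4 mm proud, 0.004 = home, level with the other rows of the rack.
- cap_8 (a joint): How far cap 8 of the strip (1 at the carrier's +y end) is pressed down, in m: 0 = 4 mm proud, 0.004 = home, level with the other rows of the rack.
- cap_9 (a joint): How far cap 9 of the strip (1 at the carrier's +y end) is pressed down, in m: 0 = 4 mm proud, 0.004 = home, level with the other rows of the rack.
- cap_10 (a joint): How far cap 10 of the strip (1 at the carrier's +y end) is pressed down, in m: 0 = 4 mm proud, 0.004 = home, level with the other rows of the rack.
- cap_11 (a joint): How far cap 11 of the strip (1 at the carrier's +y end) is pressed down, in m: 0 = 4 mm proud, 0.004 = home, level with the other rows of the rack.
- cap_12 (a joint): How far cap 12 of the strip (1 at the carrier's +y end) is pressed down, in m: 0 = 4 mm proud, 0.004 = home, level with the other rows of the rack.
- wheel (a joint): Angle the roller's wheel has turned about its axle since the start (rad): 0.05 rad per mm rolled, either sign.
- bottle_a: white plastic reagent bottle with an orange screw cap, 57 mm across, 106 mm tall, behind the work; a bystander. Origin under its middle.
- bottle_b: brown glass bottle with an orange screw cap, 47 mm across, 96 mm tall, behind the work; a bystander. Origin under its middle.
- timer: white bench timer with three buttons, 60 x 62 x 16 mm, lying flat nearest the robot in front of the rack and the stand; a bystander. Origin under its middle.
- pen: black marker pen, 136 mm long, 13 mm thick, lying behind the work; a bystander. Origin under its middle.

How it is judged:
By the outcome, as a careful person would: the job done as asked, in the order asked, and still so for the second after the job is handed in, with the robot touching nothing.
It also fails if it takes over 66 s, if anything falls off the work surface, if the arm or the gripper's body presses on something with over 40 N, if the wrist force passes 120 N, or if a joint passes its speed limit or range.

## Working session

There is one attempt and no reset: what is moved stays moved. The work goes in short steps, Python scripts to look and compute and a shell command to move; the robot and the scene stay as the last step left them, time stands still between calls to the robot, and variables do not carry over. Pictures are saved under pics/ and viewed, at most 10 in all, crops included, and the job is handed in when it is done.

```bash
mkdir -p pics; ls; python3 - <<'E'
from rig import *
import cv2,numpy as np
s=get_state();print(s)
for n in ("scene","top"):
    f=grab_frame(n);cv2.imwrite(f"pics/{n}0.png",f["color"][:,:,::-1]);np.savez(f"{n}0.npz",**f)
    print(n,f["fx"],f["cx"],f["cy"],f["R"].round(3).tolist(),f["t"])
E
```

```text
pics
{'t': 0.0, 'joint_pos': array([-1.26498083e+00,  3.14212053e-01, -4.80775004e-02,  1.21020298e+00,
        2.54625096e-05,  1.57081116e+00]), 'dq': array([-0.0013661 ,  0.00079568,  0.00034703,  0.00120333, -0.00092181,
       -0.00064336]), 'tau': array([-1.37849653e-03, -5.39586210e+01,  3.39750338e+01,  1.92821037e-02,
       -2.54005107e-05,  4.76620266e-05]), 'eef_pos': array([ 0.18047618, -0.57160606,  0.23044363]), 'ee_rot': array([-3.13989645e+00, -2.54373077e-05,  3.05800621e-01]), 'force': array([-0.06471393, -0.1630165 , -0.45789937]), 'torque': array([ 0.04335133, -0.02562652,  0.06566325]), 'grip_force': 0.0, 'grip_width': 1.0021559794686468}
scene 477.0063327860702 261.55087803105056 203.88179205576026 [[0.868, -0.497, -0.0], [-0.374, -0.652, -0.659], [0.327, 0.572, -0.752]] [-0.45230943  0.34107881  0.72892098]
top 365.2656021746401 254.89853102551402 190.28231648018712 [[-0.018, -1.0, 0.005], [-0.991, 0.018, -0.135], [0.135, -0.007, -0.991]] [0.11858064 0.5994142  0.85867892]
```

View pics/scene0.png

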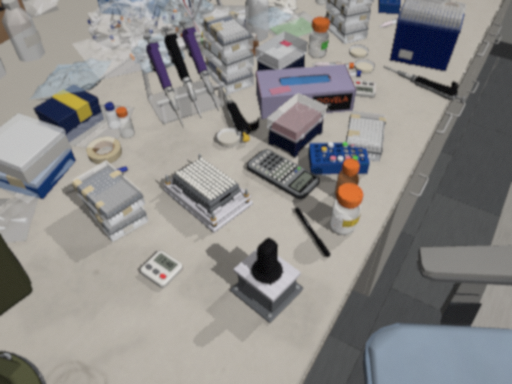

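View pics/top0.png

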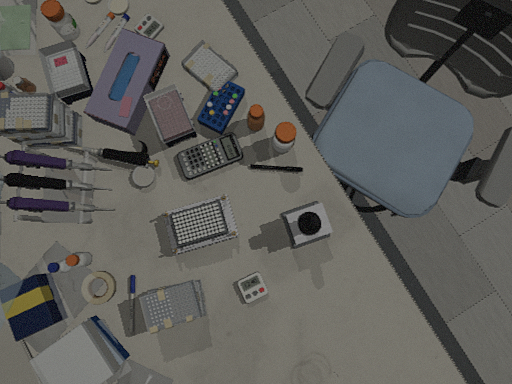

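The scene view shows the rack on its carrier around (207,190), the roller in its stand at (267,270) and the timer at (160,267). In the top view the carrier is at (198,225), the roller at (309,223), the timer at (252,288) and the pen at (275,168).

```bash
cat > h.py <<'E'
import numpy as np,cv2
def ray(f,u,v):
    d=np.array([(u-f["cx"])/f["fx"],(v-f["cy"])/f["fy"],1.]);R=f["R"]
    return -R.T@f["t"],R.T@d
def onplane(f,u,v,z):
    o,d=ray(f,u,v);return o+d*(z-o[2])/d[2]
def cloud(f):
    h,w=f["depth"].shape;v,u=np.mgrid[:h,:w];d=f["depth"]
    P=np.stack([(u-f["cx"])/f["fx"]*d,(v-f["cy"])/f["fy"]*d,d],-1)
    return (P-f["t"])@f["R"]
def tri(a,ua,b,ub):
    (o1,d1),(o2,d2)=ray(a,*ua),ray(b,*ub)
    s=np.linalg.lstsq(np.stack([d1,-d2],1),o2-o1,rcond=None)[0]
    p,q=o1+s[0]*d1,o2+s[1]*d2
    return (p+q)/2,np.linalg.norm(p-q)
E
python3 - <<'E'
from h import *
T=np.load("top0.npz");S=np.load("scene0.npz")
for n,f,box in(("roller T",T,(285,200,335,250)),("carrier T",T,(160,190,240,255)),("roller S",S,(230,235,305,320)),("carrier S",S,(160,150,255,240))):
    P=cloud(f);u0,v0,u1,v1=box;p=P[v0:v1,u0:u1].reshape(-1,3);p=p[f["depth"][v0:v1,u0:u1].ravel()>0]
    print(n)
    for lo,hi in((.004,.02),(.02,.05),(.05,.06),(.06,.072),(.072,.085),(.1,.16)):
        q=p[(p[:,2]>lo)&(p[:,2]<hi)]
        if len(q)>10:
            r=cv2.minAreaRect((q[:,:2]*1000).astype(np.float32));print(lo,len(q),q.mean(0).round(4),[np.round(x,1) for x in r],q[:,2].max().round(4))
for n,f,(u0,v0,u1,v1) in(("t",T,(150,180,340,310)),("s",S,(140,140,320,330))):
    c=f["color"][v0:v1,u0:u1,::-1];cv2.imwrite(f"pics/c{n}.png",cv2.resize(c,None,fx=4 if n=="t" else 3,fy=4 if n=="t" else 3,interpolation=cv2.INTER_CUBIC))
E
```

```text
roller T
0.004 315 [ 0.5107 -0.0061  0.007 ] [array([516.4, -13.6]), array([ 96.9, 105.4]), np.float64(17.1)] 0.0181
0.06 950 [ 0.5168 -0.0154  0.0656] [array([517.5, -17.4]), array([74. , 92.7]), np.float64(17.9)] 0.072
0.072 51 [ 0.5146 -0.0071  0.0739] [array([516.8,  -8. ]), array([32.8, 49.2]), np.float64(87.8)] 0.0812
0.1 207 [ 0.5165 -0.0146  0.1365] [array([517.3, -17.3]), array([33.5, 26.6]), np.float64(17.9)] 0.1451
carrier T
0.004 129 [0.5058 0.2132 0.0093] [array([522.9, 245.8]), array([111.9, 165.4]), np.float64(15.3)] 0.02
0.02 1141 [0.5196 0.2398 0.0292] [array([522.7, 247.3]), array([108.3, 163.8]), np.float64(15.2)] 0.05
0.05 1042 [0.5213 0.2509 0.0552] [array([522.2, 247.4]), array([ 83.1, 124.4]), np.float64(14.9)] 0.06
0.06 687 [0.5232 0.2385 0.0622] [array([522.9, 245.1]), array([ 70.1, 112.6]), np.float64(15.5)] 0.0689
roller S
0.004 1188 [ 0.5055 -0.0325  0.0093] [array([535.4,   5.6]), array([189.8, 144.3]), np.float64(59.9)] 0.0199
0.02 232 [ 0.5193 -0.0498  0.0338] [array([519.2, -22. ]), array([65.3, 83.9]), np.float64(17.9)] 0.0494
0.05 28 [ 0.5231 -0.054   0.0587] [array([508.1, -47.5]), array([ 55.5, 109.7]), np.float64(58.8)] 0.06
0.06 1210 [ 0.5137 -0.0319  0.0674] [array([519.6, -20.8]), array([76.1, 93.6]), np.float64(17.5)] 0.072
0.072 347 [ 0.5154 -0.0298  0.0747] [array([516. , -25.9]), array([44.6, 54.2]), np.float64(57.4)] 0.0849
0.1 523 [ 0.5157 -0.0273  0.1308] [array([518.9, -22.8]), array([34.2, 26. ]), np.float64(14.2)] 0.1484
carrier S
0.004 957 [0.5298 0.2219 0.0094] [array([524.1, 262. ]), array([266. , 222.1]), np.float64(60.8)] 0.02
0.02 1319 [0.5124 0.2065 0.0342] [array([561.6, 252.6]), array([186.7, 165.6]), np.float64(15.0)] 0.05
0.05 601 [0.5163 0.2253 0.0563] [array([523.9, 241.6]), array([ 91.8, 154.5]), np.float64(16.4)] 0.06
0.06 1160 [0.5241 0.2384 0.0639] [array([524.8, 241.4]), array([ 71.9, 115.6]), np.float64(15.6)] 0.0703
```

View pics/ct.png

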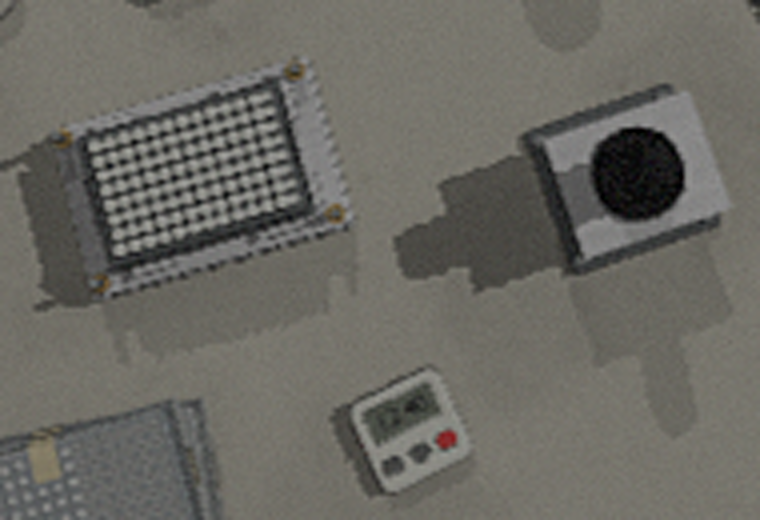

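The crop shows the rack at about (197,180), the roller guard at (638,172) on the stand plate and the timer at (412,430). The stand's yaw is about 17.7° and the carrier's about 15.3°. The tool yaw already nearly matches, so I'm moving over the stand.

```bash
python3 -m handwheel '[[[0.0375,-0.0328,-0.004,0,0,0,1],[0.0375,-0.0328,-0.004,0,0,0,1],[0.0375,-0.0328,-0.004,0,0,0,1],[0.0375,-0.0328,-0.004,0,0,0,1],[0.0375,-0.0328,-0.004,0,0,0,1],[0.0375,-0.0328,-0.004,0,0,0,1],[0.0375,-0.0328,-0.004,0,0,0,1],[0.0375,-0.0328,-0.004,0,0,0,1]]]'
python3 -m handwheel '[[[0.0375,-0.0328,0,0,0,0,1],[0.0375,-0.0328,0,0,0,0,1],[0.0375,-0.0328,0,0,0,0,1],[0.0375,-0.0328,0,0,0,0,1],[0,0,0,0,0,0,1]]]'
python3 - <<'E'
from rig import *
import cv2,numpy as np
from h import *
f=grab_frame("wrist");cv2.imwrite("pics/w1.png",f["color"][:,:,::-1]);np.savez("w1.npz",**f)
print(get_state()["eef_pos"],f["R"].round(3).tolist(),-f["R"].T@f["t"])
E
```

```text
t: 1.1
eef_pos: [0.3881, -0.23, 0.2632]
ee_rot: [-3.141, 0.0, 0.306]
force: [0.1, -0.5, 0.4]
grip_width: 0.999
grip_force: 0.0
t: 1.72
eef_pos: [0.4922, -0.0588, 0.2627]
ee_rot: [-3.141, 0.0, 0.311]
force: [-0.4, -1.1, 0.6]
grip_width: 0.997
grip_force: 0.0
[ 0.49129782 -0.0602392   0.26272715] [[0.306, -0.952, -0.001], [-0.901, -0.291, 0.321], [-0.306, -0.097, -0.947]] [ 0.57024701 -0.03372718  0.4047804 ]
```

View pics/w1.png

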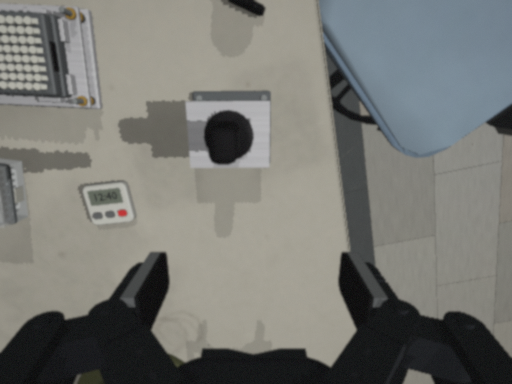

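The wrist view shows the stand plate as a rectangle from (186,95) to (270,168), the grip at (228,137), the guard around it and the carrier's corner at upper left. Next I measure the plate and grip.

```bash
cat >> h.py <<'E'
def band(f,box,lo,hi,n=""):
    P=cloud(f);u0,v0,u1,v1=box;p=P[v0:v1,u0:u1].reshape(-1,3);q=p[(p[:,2]>lo)&(p[:,2]<hi)&(f["depth"][v0:v1,u0:u1].ravel()>0)]
    r=cv2.minAreaRect((q[:,:2]*1000).astype(np.float32));print(n,len(q),"zmed",np.median(q[:,2]).round(4),[np.round(x,1) for x in r]);return q
E
python3 - <<'E'
from h import *
W=np.load("w1.npz");T=np.load("top0.npz")
b=(175,80,285,185)
for lo,hi in((.055,.068),(.0685,.085),(.12,.16)): band(W,b,lo,hi,lo)
# plate by colour
g=cv2.cvtColor(W["color"],cv2.COLOR_RGB2GRAY);m=np.zeros_like(g);m[80:185,175:285]=(g[80:185,175:285]>0)
hsv=W["color"].astype(int);P=cloud(W)
# grip: top-face centre two-view
def gripc(f,box):
    P=cloud(f);u0,v0,u1,v1=box;m=(P[v0:v1,u0:u1,2]>.13)
    v,u=np.nonzero(m);r=cv2.minAreaRect(np.stack([u,v],1).astype(np.float32));return (r[0][0]+u0,r[0][1]+v0)
a,c=gripc(W,b),gripc(T,(285,200,335,250));print(a,c,tri(W,a,T,c))
c=c;print(onplane(W,*a,.144),onplane(T,*c,.144))
E
```

```text
0.055 3356 zmed 0.0655 [array([517.9, -20.7]), array([73.9, 92.4]), np.float64(17.9)]
0.0685 904 zmed 0.0717 [array([526.8, -21.9]), array([56.5, 58.6]), np.float64(87.2)]
0.12 1066 zmed 0.1419 [array([518.9, -20.5]), array([32.9, 26.4]), np.float64(18.9)]
(225.46955108642578, 135.77531051635742) (306.4297275543213, 223.72162055969238) (array([ 0.51545304, -0.01566197,  0.05189883]), np.float64(0.003563804076851522))
[ 0.52882496 -0.02131556  0.144     ] [ 0.51289107 -0.00091603  0.144     ]
```

```bash
python3 -m handwheel '[[[0.018,-0.0145,0.02,0,0,0,1],[0.019,-0.0145,0.02,0,0,0,1],[0,0,0.02,0,0,0,1],[0,0,0.02,0,0,0,1],[0,0,0,0,0,0,1],[0,0,0,0,0,0,1]]]'
python3 - <<'E'
from rig import *
from h import *
f=grab_frame("wrist");cv2.imwrite("pics/w2.png",f["color"][:,:,::-1]);np.savez("w2.npz",**f)
s=get_state();print(s["eef_pos"],s["ee_rot"])
b=(100,100,420,370)
P=cloud(f)
band(f,b,.12,.16,"grip");band(f,b,.06,.068,"plate")
E
```

```text
t: 2.52
eef_pos: [0.5178, -0.0234, 0.184]
ee_rot: [3.141, -0.0, 0.305]
force: [0.2, 0.3, -0.2]
grip_width: 0.997
grip_force: 0.0
[ 0.51815108 -0.0232602   0.18431427] [ 3.14105829e+00 -1.12514075e-03  3.04773926e-01]
grip 1824 zmed 0.1419 [array([519.5, -20. ]), array([32.1, 26.9]), np.float64(15.7)]
plate 4728 zmed 0.0655 [array([518.2, -20.6]), array([74.6, 92.2]), np.float64(18.3)]
```

View pics/w2.png

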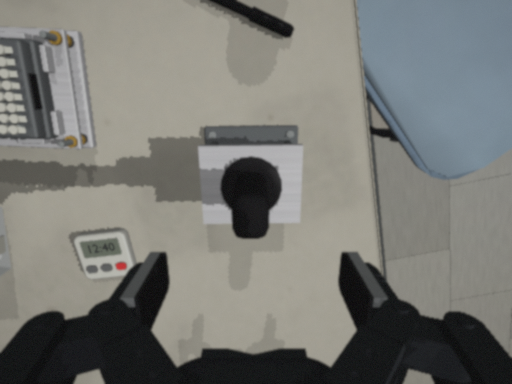

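The grip at (250,210) is centred between the fingers, and the stand plate runs (200–302, 145–223). Now I descend and grasp.

```bash
python3 -m handwheel '[[[0,-0.0025,0.022,0,0,-0.1,1],[0,0,0.022,0,0,0,1],[0,0,0.022,0,0,0,1],[0,0,0.022,0,0,0,1],[0,0,0,0,0,0,1],[0,0,0,0,0,0,0],[0,0,0,0,0,0,0],[0,0,0,0,0,0,0]]]'
python3 -m handwheel '[[[0,0,0,0,0,0,0],[0,0,0,0,0,0,0],[0,0,0,0,0,0,0],[0,0,0,0,0,0,0]]]'; python3 -c "
from rig import *;print(get_state())"
```

```text
t: 3.58
eef_pos: [0.5177, -0.0202, 0.0961]
ee_rot: [3.141, -0.001, 0.316]
force: [-0.5, -0.1, 0.4]
grip_width: 0.379
grip_force: 0.0
t: 4.08
eef_pos: [0.5176, -0.0202, 0.096]
ee_rot: [3.141, -0.001, 0.316]
force: [-1.6, -0.6, 5.8]
grip_width: 0.299
grip_force: 60.4
{'t': 4.075, 'joint_pos': array([-3.90293185e-02,  2.57221365e-01, -4.48296536e-01,  8.64089250e-01,
        9.39287931e-06,  2.78637621e+00]), 'dq': array([ 0.00067141,  0.0006279 ,  0.00023987, -0.00158101,  0.00209048,
        0.00058186]), 'tau': array([ 2.89005758e-01, -4.33750641e+01,  2.81351888e+01, -4.67015086e-01,
        2.78840284e-02, -4.17062198e-03]), 'eef_pos': array([ 0.51759862, -0.02020867,  0.09603794]), 'ee_rot': array([ 3.14118787e+00, -1.11820415e-03,  3.16187355e-01]), 'force': array([-1.6297389 , -0.6291499 ,  5.77031747]), 'torque': array([ 0.06163047,  0.17619216, -0.02155992]), 'grip_force': 60.43349862098694, 'grip_width': 0.29913805118523085}
```

```bash
python3 -m handwheel '[[[0,0,-0.01,0,0,0,0],[0,0,-0.02,0,0,0,0],[0,0,-0.025,0,0,0,0],[0,0,-0.025,0,0,0,0],[0,0,-0.025,0,0,0,0],[0,0,0,0,0,0,0]]]'
for i in 1 ; do python3 -m handwheel '[[[0,0,0,0,0,-1,0],[0,0,0,0,0,-1,0],[0,0,0,0,0,-1,0],[0,0,0,0,0,-1,0],[0,0,0,0,0,-1,0],[0,0,0,0,0,-1,0],[0,0,0,0,0,-1,0],[0,0,0,0,0,-1,0]]]'; done
```

```text
t: 4.82
eef_pos: [0.5183, -0.0202, 0.2021]
ee_rot: [3.14, -0.003, 0.316]
force: [0.5, -1.1, -2.8]
grip_width: 0.298
grip_force: 59.7
t: 5.82
eef_pos: [0.516, -0.0201, 0.1987]
ee_rot: [-3.139, 0.001, 1.157]
force: [0.8, 0.3, -2.7]
grip_width: 0.293
grip_force: 59.6
```

```bash
python3 -m handwheel '[[[0,0,0,0,0,-1,0],[0,0,0,0,0,-1,0],[0,0,0,0,0,-1,0],[0,0,0,0,0,-1,0],[0,0,0,0,0,-1,0],[0,0,0,0,0,-1,0],[0,0,0,0,0,-1,0],[0,0,0,0,0,-1,0]]]'
python3 -m handwheel '[[[0,0,0,0,0,-1,0],[0,0,0,0,0,-1,0],[0,0,0,0,0,-1,0],[0,0,0,0,0,-1,0],[0,0,0,0,0,-1,0],[0,0,0,0,0,-1,0],[0,0,0,0,0,-1,0],[0,0,0,0,0,-1,0]]]'
python3 -m handwheel '[[[0,0,0,0,0,-1,0],[0,0,0,0,0,-1,0],[0,0,0,0,0,-1,0],[0,0,0,0,0,-1,0],[0,0,0,0,0,-1,0],[0,0,0,0,0,-0.5,0],[0,0,0,0,0,0,0]]]'
python3 - <<'E'
from rig import *
from h import *
s=get_state();print(s["eef_pos"],s["ee_rot"],s["joint_pos"])
f=grab_frame("wrist");np.savez("w3.npz",**f);cv2.imwrite("pics/w3.png",f["color"][:,:,::-1])
E
```

```text
t: 6.82
eef_pos: [0.5161, -0.0201, 0.1986]
ee_rot: [-3.139, -0.001, 1.995]
force: [0.2, 0.4, -2.7]
grip_width: 0.295
grip_force: 59.6
t: 7.82
eef_pos: [0.516, -0.0201, 0.1987]
ee_rot: [-3.141, -0.002, 2.833]
force: [0.2, -0.2, -2.7]
grip_width: 0.3
grip_force: 59.6
t: 8.7
eef_pos: [0.5162, -0.0201, 0.199]
ee_rot: [3.141, -0.002, -2.878]
force: [0.1, -0.4, -2.5]
grip_width: 0.295
grip_force: 59.6
[ 0.51618849 -0.02011749  0.19896503] [ 3.14096991e+00 -2.05226915e-03 -2.87827823e+00] [-3.89429326e-02  1.75320998e-01 -3.00098438e-01  1.09752150e+00
 -1.63960520e-05 -3.02256695e-01]
```

```bash
python3 -m handwheel '[[[-0.005,0.0505,-0.01,0,0,0,0],[-0.005,0.0505,-0.01,0,0,0,0],[-0.004,0.0505,-0.01,0,0,0,0],[0,0,0,0,0,0,0],[0,0,0,0,0,0,0]]]'
python3 - <<'E'
from rig import *
from h import *
s=get_state();print(s["eef_pos"],s["ee_rot"])
f=grab_frame("wrist");np.savez("w4.npz",**f);cv2.imwrite("pics/w4.png",f["color"][:,:,::-1]);print(f["fx"],-f["R"].T@f["t"])
E
```

```text
t: 9.38
eef_pos: [0.4907, 0.1295, 0.2298]
ee_rot: [-3.141, -0.001, -2.878]
force: [-0.2, -1.3, -3.0]
grip_width: 0.297
grip_force: 60.7
[0.49074388 0.12949122 0.22977034] [-3.14098698e+00 -8.59438454e-04 -2.87750527e+00]
298.51147566016334 [0.4105973  0.10805764 0.37193384]
```

View pics/w4.png

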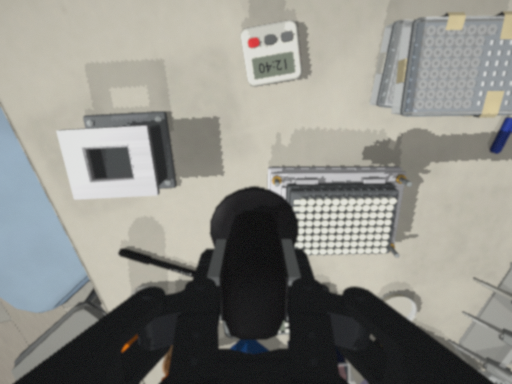

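The view shows the rack right of the held roller. The proud strip is the cap row nearest the timer, about (300,205) to (392,200). The empty stand opening is at (85–133, 147–180).

```bash
python3 - <<'E'
from h import *
f=np.load("w4.npz");T=np.load("top0.npz");S=np.load("scene0.npz")
band(f,(40,110,190,210),.06,.07,"plate")
P=cloud(f);c=f["color"].astype(int)
# carrier frame from base plate
for n,g,b in(("w",f,(265,160,415,265)),("T",T,(155,190,240,255)),("S",S,(160,150,255,240))):
    q=band(g,b,.055,.08,n+" rack");
    yaw=.266;C=np.array([.5228,.2455]);ex=np.array([np.cos(yaw),np.sin(yaw)]);ey=np.array([-ex[1],ex[0]])
    P=cloud(g);u0,v0,u1,v1=b;m=(g["color"][v0:v1,u0:u1].min(-1)>(150 if n!="T" else 110))&(P[v0:v1,u0:u1,2]>.055)&(P[v0:v1,u0:u1,2]<.085)
    p=P[v0:v1,u0:u1][m];x,y=(p[:,:2]-C)@ex,(p[:,:2]-C)@ey
    print(" white",len(p),"x",np.percentile(x,[1,99]).round(4),"y",np.percentile(y,[1,99]).round(4))
    for nm,k in(("home",(x>-.022)),("strip",x<-.029)):
        A=np.stack([x[k],y[k],np.ones(k.sum())],1);co=np.linalg.lstsq(A,p[k,2],rcond=None)[0];print("  ",nm,k.sum(),co.round(4),np.std(p[k,2]-A@co).round(4))
E
```

```text
plate 4960 zmed 0.0653 [array([518.1, -20.3]), array([74.3, 93.2]), np.float64(18.2)]
w rack 5121 zmed 0.061 [array([522.4, 242.1]), array([ 80.1, 115.6]), np.float64(15.8)]
 white 3971 x [-0.035   0.0335] y [-0.0554  0.0517]
   home 3026 [-0.0049 -0.0262  0.0611] 0.0014
   strip 513 [ 0.0036 -0.0242  0.0648] 0.0012
T rack 1197 zmed 0.0604 [array([521.6, 245.1]), array([ 80.4, 118.7]), np.float64(17.3)]
 white 691 x [-0.0334  0.0342] y [-0.056  0.054]
   home 555 [-0.0046 -0.0276  0.0609] 0.0017
   strip 81 [ 0.1115 -0.0112  0.0676] 0.0019
S rack 1594 zmed 0.0628 [array([524.7, 242.7]), array([ 83.7, 123.4]), np.float64(14.6)]
 white 1245 x [-0.0331  0.0396] y [-0.0588  0.0502]
   home 1040 [-0.0113 -0.0288  0.0628] 0.0022
   strip 115 [-0.0219 -0.0233  0.066 ] 0.0019
```

```bash
python3 -m handwheel '[[[-0.009,0.051,0,0,0,0,0],[-0.009,0.051,0,0,0,0,0],[-0.008,0.0505,0,0,0,0,0],[0,0,0.02,0,0,0,0],[0,0,0.03,0,0,0,0],[0,0,0.015,0,0,0,0],[0,0,0,0,0,0,0],[0,0,0,0,0,0,0]]]'
python3 -c "
from rig import *;s=get_state();print(s['eef_pos'],s['ee_rot'],s['force'])"
```

```text
t: 10.42
eef_pos: [0.4772, 0.2835, 0.1662]
ee_rot: [3.141, 0.001, -2.879]
force: [-0.1, 0.2, -2.6]
grip_width: 0.298
grip_force: 61.2
[0.47717596 0.2835235  0.16621228] [ 3.14132390e+00  1.16207889e-03 -2.87871897e+00] [-0.06594786  0.21036454 -2.61927528]
```

```bash
python3 -m handwheel '[[[0.001,0,0.007,0,0,0,0],[0,0,0.007,0,0,0,0],[0,0,0,0,0,0,0]]]'
python3 -m handwheel '[[[0,0,0.002,0,0,0,0],[0,0,0,0,0,0,0]]]'
python3 -m handwheel '[[[0,0,0.002,0,0,0,0],[0,0,0,0,0,0,0]]]'
```

```text
t: 10.8
eef_pos: [0.4749, 0.2832, 0.1506]
ee_rot: [-3.141, -0.001, -2.878]
force: [0.2, -0.5, -2.4]
grip_width: 0.297
grip_force: 61.3
t: 11.05
eef_pos: [0.4754, 0.2835, 0.1493]
ee_rot: [-3.142, -0.0, -2.878]
force: [0.5, 0.3, -2.6]
grip_width: 0.298
grip_force: 61.3
t: 11.3
eef_pos: [0.4756, 0.2837, 0.1478]
ee_rot: [3.141, 0.001, -2.878]
force: [-0.1, 0.2, 0.9]
grip_width: 0.3
grip_force: 61.9
```

```bash
for k in 1; do python3 -m handwheel '[[[0,0,0.001,0,0,0,0],[0,0,0,0,0,0,0]]]'
python3 -m handwheel '[[[0,0,0.001,0,0,0,0],[0,0,0,0,0,0,0]]]'
python3 -m handwheel '[[[0,0,0.001,0,0,0,0],[0,0,0,0,0,0,0]]]'; done
```

```text
t: 11.55
eef_pos: [0.4757, 0.2838, 0.1471]
ee_rot: [3.141, 0.001, -2.878]
force: [-1.3, -0.4, 5.5]
grip_width: 0.296
grip_force: 62.2
t: 11.8
eef_pos: [0.4757, 0.2841, 0.1464]
ee_rot: [3.14, 0.001, -2.878]
force: [-2.4, 0.8, 6.8]
grip_width: 0.297
grip_force: 62.6
t: 12.05
eef_pos: [0.4757, 0.2846, 0.1459]
ee_rot: [3.139, 0.002, -2.877]
force: [-3.5, 0.8, 10.0]
grip_width: 0.298
grip_force: 62.9
```

```bash
python3 -m handwheel '[[[0,-0.001,0.001,0,0,0,0],[0,0,0,0,0,0,0]]]'
python3 -m handwheel '[[[0,0,0.001,0,0,0,0],[0,0,0,0,0,0,0]]]'
python3 -m handwheel '[[[0,0,0.001,0,0,0,0],[0,0,0,0,0,0,0]]]'
```

```text
t: 12.3
eef_pos: [0.4759, 0.2844, 0.1456]
ee_rot: [3.137, 0.002, -2.877]
force: [-5.3, 2.1, 13.0]
grip_width: 0.3
grip_force: 63.4
t: 12.55
eef_pos: [0.4759, 0.2846, 0.1448]
ee_rot: [3.137, 0.002, -2.877]
force: [-5.1, 2.6, 15.5]
grip_width: 0.299
grip_force: 63.4
t: 12.8
eef_pos: [0.4759, 0.2847, 0.144]
ee_rot: [3.137, 0.002, -2.877]
force: [-5.8, 1.5, 17.1]
grip_width: 0.295
grip_force: 63.8
```

```bash
python3 -m handwheel '[[[0,0,0.0008,0,0,0,0],[0,0,0,0,0,0,0]]]'
python3 -m handwheel '[[[0,-0.002,0.0004,0,0,0,0],[0,-0.002,0,0,0,0,0]]]'
python3 -m handwheel '[[[0,-0.002,0,0,0,0,0],[0,-0.002,0,0,0,0,0]]]'
```

```text
t: 13.05
eef_pos: [0.4759, 0.2849, 0.1438]
ee_rot: [3.136, 0.003, -2.877]
force: [-7.7, 2.4, 21.1]
grip_width: 0.299
grip_force: 64.4
t: 13.3
eef_pos: [0.477, 0.2813, 0.1438]
ee_rot: [3.136, 0.003, -2.877]
force: [-7.0, 1.3, 24.3]
grip_width: 0.297
grip_force: 64.7
t: 13.55
eef_pos: [0.4778, 0.2785, 0.1439]
ee_rot: [3.133, 0.003, -2.876]
force: [-9.3, 5.0, 23.7]
grip_width: 0.297
grip_force: 64.4
```

```bash
python3 -m handwheel '[[[0.0008,-0.002,0,0,0,0,0],[0.0005,-0.002,-0.0001,0,0,0,0]]]'
python3 -m handwheel '[[[0,-0.002,0,0,0,0,0],[0,-0.002,-0.0001,0,0,0,0],[0,-0.002,-0.0001,0,0,0,0]]]'
```

```text
t: 13.8
eef_pos: [0.4785, 0.2737, 0.1441]
ee_rot: [3.135, 0.005, -2.876]
force: [-6.4, 1.6, 21.3]
grip_width: 0.296
grip_force: 64.5
t: 14.18
eef_pos: [0.48, 0.2686, 0.1443]
ee_rot: [3.134, 0.005, -2.876]
force: [-6.8, 5.4, 21.9]
grip_width: 0.294
grip_force: 64.1
```

```bash
python3 -m handwheel '[[[0,-0.002,0.0002,0,0,0,0],[0,-0.002,0,0,0,0,0],[0,-0.002,-0.0001,0,0,0,0],[0,-0.002,0,0,0,0,0]]]'
python3 -m handwheel '[[[0,-0.002,-0.0001,0,0,0,0],[0,-0.002,0,0,0,0,0],[0,-0.002,-0.0001,0,0,0,0],[0,-0.002,0,0,0,0,0]]]'
```

```text
t: 14.68
eef_pos: [0.4821, 0.2615, 0.1446]
ee_rot: [3.132, 0.005, -2.876]
force: [-8.1, 7.6, 22.9]
grip_width: 0.296
grip_force: 64.4
t: 15.18
eef_pos: [0.4845, 0.2532, 0.1448]
ee_rot: [3.134, 0.006, -2.876]
force: [-7.4, 5.2, 23.7]
grip_width: 0.297
grip_force: 64.5
```

```bash
python3 -m handwheel '[[[0,-0.002,0,0,0,0,0],[0,-0.002,-0.0001,0,0,0,0],[0,-0.002,0,0,0,0,0],[0,-0.002,-0.0001,0,0,0,0]]]'
```

```text
t: 15.68
eef_pos: [0.4868, 0.2452, 0.1451]
ee_rot: [3.134, 0.006, -2.876]
force: [-7.3, 5.7, 23.9]
grip_width: 0.296
grip_force: 64.5
```

```bash
python3 -m handwheel '[[[0,-0.002,0,0,0,0,0],[0,-0.002,-0.0001,0,0,0,0],[0,-0.002,-0.0001,0,0,0,0],[0,-0.002,-0.0001,0,0,0,0]]]'
python3 -m handwheel '[[[0,-0.002,0,0,0,0,0],[0,-0.002,-0.0001,0,0,0,0],[0,-0.002,0,0,0,0,0],[0,-0.002,-0.0001,0,0,0,0]]]'
```

```text
t: 16.18
eef_pos: [0.4891, 0.2371, 0.1453]
ee_rot: [3.135, 0.006, -2.877]
force: [-7.2, 4.1, 24.1]
grip_width: 0.3
grip_force: 64.6
t: 16.68
eef_pos: [0.4914, 0.2289, 0.1455]
ee_rot: [3.137, 0.006, -2.877]
force: [-4.3, 1.0, 24.2]
grip_width: 0.297
grip_force: 64.8
```

```bash
python3 -m handwheel '[[[0,-0.002,0,0,0,0,0],[0,-0.002,-0.0001,0,0,0,0],[0,-0.002,0,0,0,0,0],[0,-0.002,-0.0001,0,0,0,0]]]'
```

```text
t: 17.18
eef_pos: [0.4934, 0.2217, 0.1458]
ee_rot: [3.135, 0.007, -2.877]
force: [-6.2, 3.0, 24.6]
grip_width: 0.298
grip_force: 64.8
```

```bash
python3 -m handwheel '[[[0,-0.002,-0.0001,0,0,0,0],[0,-0.002,-0.0001,0,0,0,0],[0,-0.002,0,0,0,0,0],[0,-0.002,-0.0001,0,0,0,0]]]'
python3 -m handwheel '[[[0,-0.002,0,0,0,0,0],[0,-0.002,-0.0001,0,0,0,0],[0,-0.002,0,0,0,0,0],[0,-0.002,-0.0001,0,0,0,0]]]'
```

```text
t: 17.68
eef_pos: [0.4955, 0.2143, 0.146]
ee_rot: [3.135, 0.007, -2.876]
force: [-6.2, 4.6, 24.2]
grip_width: 0.296
grip_force: 64.8
t: 18.18
eef_pos: [0.4977, 0.2067, 0.1463]
ee_rot: [3.134, 0.007, -2.876]
force: [-5.5, 4.7, 25.3]
grip_width: 0.299
grip_force: 64.6
```

```bash
python3 -m handwheel '[[[0,-0.002,0,0,0,0,0],[0,-0.002,-0.0001,0,0,0,0],[0,-0.002,0,0,0,0,0],[0,-0.002,-0.0001,0,0,0,0]]]'
```

```text
t: 18.68
eef_pos: [0.5, 0.1989, 0.1465]
ee_rot: [3.135, 0.007, -2.876]
force: [-6.4, 5.3, 24.0]
grip_width: 0.297
grip_force: 64.5
```

```bash
python3 -m handwheel '[[[0,-0.002,0,0,0,0,0],[0,-0.002,-0.0001,0,0,0,0],[0,-0.002,0,0,0,0,0],[0,-0.002,-0.0001,0,0,0,0]]]'
python3 -m handwheel '[[[0,-0.002,0,0,0,0,0],[0,-0.002,-0.0001,0,0,0,0],[0,-0.0015,0,0,0,0,0],[0,0,0,0,0,0,0]]]'
```

```text
t: 19.18
eef_pos: [0.5026, 0.1895, 0.1467]
ee_rot: [3.139, 0.008, -2.877]
force: [-4.8, 0.7, 25.8]
grip_width: 0.295
grip_force: 64.8
t: 19.68
eef_pos: [0.5046, 0.1819, 0.1462]
ee_rot: [-3.139, 0.007, -2.878]
force: [-1.1, -4.9, 21.5]
grip_width: 0.295
grip_force: 64.3
```

```bash
python3 -m handwheel '[[[0,0,-0.01,0,0,0,0],[0,0,-0.025,0,0,0,0],[0,0,-0.025,0,0,0,0],[0.014,-0.024,-0.026,0,0,0,0],[0.014,-0.024,0,0,0,0,0],[0,0,0,0,0,0,0]]]'
python3 - <<'E'
from rig import *
from h import *
s=get_state();print(s["eef_pos"],s["ee_rot"],s["force"])
f=grab_frame("wrist");np.savez("w5.npz",**f);cv2.imwrite("pics/w5.png",cv2.resize(f["color"][:,:,::-1][150:270,180:420],None,fx=3,fy=3))
band(f,(0,100,190,215),.06,.07,"plate")
b=(265,160,425,285);g=f;yaw=.268;C=np.array([.5221,.2438]);ex=np.array([np.cos(yaw),np.sin(yaw)]);ey=np.array([-ex[1],ex[0]])
P=cloud(g);u0,v0,u1,v1=b;m=(g["color"][v0:v1,u0:u1].min(-1)>150)&(P[v0:v1,u0:u1,2]>.055)&(P[v0:v1,u0:u1,2]<.085)
p=P[v0:v1,u0:u1][m];x,y=(p[:,:2]-C)@ex,(p[:,:2]-C)@ey
print(np.percentile(x,[1,99]),np.percentile(y,[1,99]))
k=x>-.024;A=np.stack([x,y,np.ones(len(x))],1);co=np.linalg.lstsq(A[k],p[k,2],rcond=None)[0];r=p[:,2]-A@co;print(co)
for i in range(12):
    kk=(x<-.0285)&(abs(y-(.0495-.009*i))<.004);print(i+1,kk.sum(),(1000*np.median(r[kk])).round(2) if kk.any() else None)
E
```

```text
t: 20.42
eef_pos: [0.4861, 0.1274, 0.2284]
ee_rot: [-3.141, -0.001, -2.88]
force: [0.6, -0.4, -2.5]
grip_width: 0.294
grip_force: 61.2
[0.48614289 0.1273548  0.22837331] [-3.14145137e+00 -8.83290916e-04 -2.87959761e+00] [ 0.60874634 -0.44439397 -2.53961334]
plate 4942 zmed 0.0652 [array([518.2, -20.5]), array([74.4, 93.7]), np.float64(18.2)]
[-0.03368289  0.03457355] [-0.05296812  0.05302731]
[-0.00418569 -0.02605624  0.06109978]
1 33 0.29
2 36 -0.11
3 32 -0.02
4 33 -0.1
5 31 0.07
6 32 -0.05
7 34 0.23
8 30 0.06
9 32 0.46
10 32 0.16
11 32 0.29
12 39 0.32
```

View pics/w5.png

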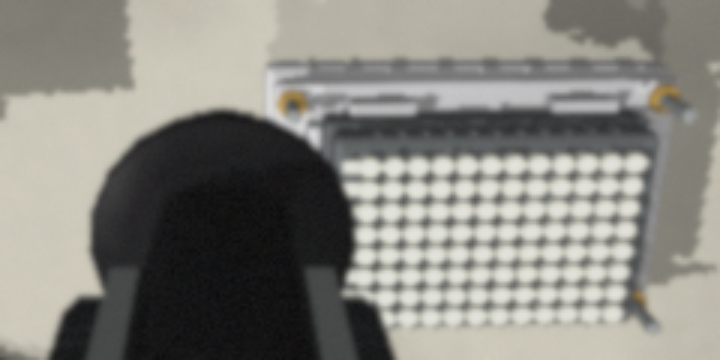

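All twelve strip caps are level with the home rows to within about 0.5 mm of depth noise. The crop shows a flat top row from (350,165) to (635,160), and the guard hasn't shifted in the grip. Back to the stand.

```bash
python3 -m handwheel '[[[0.0025,-0.05,0,0,0,0,0],[0.0025,-0.05,0,0,0,0,0],[0.0025,-0.051,0,0,0,0,0],[0,0,0.02,0,0,-0.52,0],[0,0,0.03,0,0,0,0],[0,0,0,0,0,0,0],[0,0,0,0,0,0,0],[0,0,0,0,0,0,0]]]'
python3 - <<'E'
from rig import *
s=get_state();print(s["eef_pos"],s["ee_rot"],s["force"])
E
```

```text
t: 21.48
eef_pos: [0.52, -0.0188, 0.1796]
ee_rot: [-3.141, 0.002, -2.823]
force: [-0.3, -0.2, -2.5]
grip_width: 0.297
grip_force: 61.2
[ 0.52001799 -0.01876515  0.17963481] [-3.14099657e+00  1.84033470e-03 -2.82263946e+00] [-0.27513553 -0.19184432 -2.46470527]
```

```bash
python3 -m handwheel '[[[0.0025,-0.0009,0.012,0,0,0,0],[0,0,0,0,0,0,0],[0,0,0,0,0,0,0]]]'
python3 - <<'E'
from rig import *
from h import *
s=get_state();print(s["eef_pos"],s["ee_rot"],s["force"])
f=grab_frame("scene");np.savez("s6.npz",**f);cv2.imwrite("pics/s6.png",cv2.resize(f["color"][:,:,::-1][190:330,190:350],None,fx=4,fy=4,interpolation=cv2.INTER_CUBIC))
E
```

```text
t: 21.85
eef_pos: [0.5168, -0.0208, 0.1663]
ee_rot: [3.141, -0.0, -2.823]
force: [1.5, -0.7, -2.1]
grip_width: 0.297
grip_force: 61.4
[ 0.51675866 -0.02077298  0.1663247 ] [ 3.14144692e+00 -2.52113214e-04 -2.82332284e+00] [ 1.52618734 -0.67310138 -2.12220524]
```

View pics/s6.png

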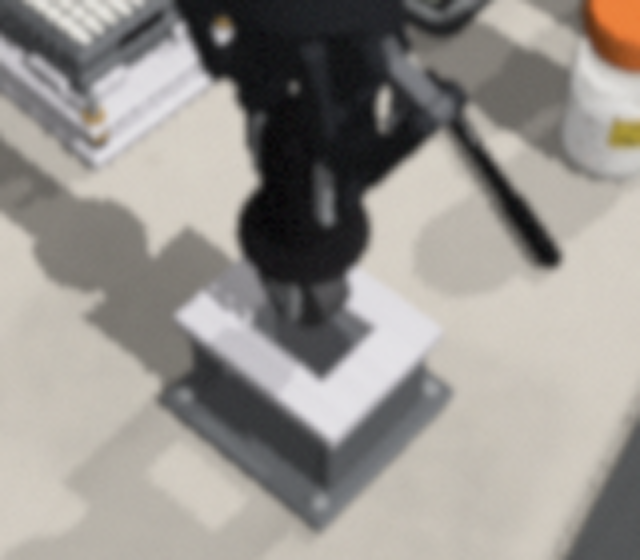

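The roller hangs upright just above the opening: wheel at (310,300), opening around (320,345), consistent with being directly overhead. Inserting gently.

```bash
python3 -m handwheel '[[[-0.001,0,0.006,0,0,0,0],[0,0,0.008,0,0,0,0],[0,0,0.006,0,0,0,0],[0,0,0.004,0,0,0,0],[0,0,0,0,0,0,0]]]'
```

```text
t: 22.52
eef_pos: [0.5176, -0.0204, 0.142]
ee_rot: [3.141, -0.001, -2.823]
force: [0.7, 1.2, -2.3]
grip_width: 0.293
grip_force: 61.4
```

```bash
python3 -m handwheel '[[[0,0,0.006,0,0,0,0],[0,0,0.008,0,0,0,0],[0,0,0.006,0,0,0,0],[0,0,0.004,0,0,0,0],[0,0,0,0,0,0,0]]]'
python3 -c "
from rig import *;s=get_state();print(s['eef_pos'],s['force'],s['torque'])"
```

```text
t: 23.15
eef_pos: [0.5177, -0.0204, 0.118]
ee_rot: [3.141, -0.001, -2.823]
force: [0.0, -0.4, -2.6]
grip_width: 0.298
grip_force: 61.4
[ 0.5176604  -0.0204132   0.11801081] [ 0.04589243 -0.41834588 -2.62397769] [-0.00930675  0.01103148  0.0015897 ]
```

```bash
python3 -m handwheel '[[[0,0,0.008,0,0,0,0],[0,0,0.007,0,0,0,0],[0,0,0.003,0,0,0,0],[0,0,0,0,0,0,0]]]'
python3 -m handwheel '[[[0,0,0.0015,0,0,0,0],[0,0,0.0015,0,0,0,0],[0,0,0,0,0,0,0]]]'
```

```text
t: 23.65
eef_pos: [0.5176, -0.0204, 0.1]
ee_rot: [3.141, -0.001, -2.823]
force: [-0.1, -0.6, -1.8]
grip_width: 0.299
grip_force: 61.4
t: 24.02
eef_pos: [0.5178, -0.0204, 0.0974]
ee_rot: [3.142, -0.0, -2.823]
force: [-0.5, -0.1, -2.0]
grip_width: 0.297
grip_force: 61.4
```

```bash
python3 -m handwheel '[[[0,0,0.001,0,0,0,0],[0,0,0,0,0,0,0]]]'
python3 -m handwheel '[[[0,0,0.0005,0,0,0,0],[0,0,0,0,0,0,0]]]'
```

```text
t: 24.28
eef_pos: [0.5179, -0.0204, 0.0964]
ee_rot: [3.142, -0.0, -2.823]
force: [0.5, -0.0, -1.9]
grip_width: 0.296
grip_force: 61.4
t: 24.52
eef_pos: [0.518, -0.0204, 0.0961]
ee_rot: [-3.142, 0.0, -2.823]
force: [-0.3, 0.1, -0.5]
grip_width: 0.3
grip_force: 61.9
```

Seated on the guard. Releasing and backing off.

```bash
python3 -m handwheel '[[[0,0,0.0003,0,0,0,0],[0,0,0,0,0,0,0.5],[0,0,0,0,0,0,0.8],[0,0,0,0,0,0,1],[0,0,0,0,0,0,1],[0,0,0,0,0,0,1],[0,0,0,0,0,0,1]]]'
python3 -m handwheel '[[[0,0,-0.02,0,0,0,1],[0,0,-0.03,0,0,0,1],[0,0,-0.04,0,0,0,1],[0,0,-0.04,0,0,0,1],[0.05,0,-0.02,0,0,0,1],[0.05,0,0,0,0,0,1],[0,0,0,0,0,0,1],[0,0,0,0,0,0,1]]]'
python3 - <<'E'
from rig import *
from h import *
s=get_state();print(s["eef_pos"],s["force"])
f=grab_frame("scene");cv2.imwrite("pics/s7.png",cv2.resize(f["color"][:,:,::-1][130:330,130:380],None,fx=3,fy=3,interpolation=cv2.INTER_CUBIC))
g=grab_frame("top");band(g,(285,200,335,250),.13,.16,"grip top T");band(f,(230,235,305,320),.13,.16,"grip S")
E
```

```text
t: 25.4
eef_pos: [0.5179, -0.0205, 0.0956]
ee_rot: [3.142, -0.0, -2.823]
force: [-0.7, -0.4, 0.1]
grip_width: 0.999
grip_force: 0.0
t: 26.4
eef_pos: [0.4236, -0.0518, 0.2459]
ee_rot: [-3.141, 0.001, -2.824]
force: [1.1, 0.1, -0.2]
grip_width: 0.997
grip_force: 0.0
[ 0.42357247 -0.05176531  0.24590371] [ 1.06190203  0.12630634 -0.19869116]
grip top T 172 zmed 0.141 [array([515.2, -17.5]), array([33.5, 25.9]), np.float64(16.3)]
grip S 297 zmed 0.1432 [array([516.9, -23.4]), array([34.1, 23.3]), np.float64(18.7)]
```

View pics/s7.png

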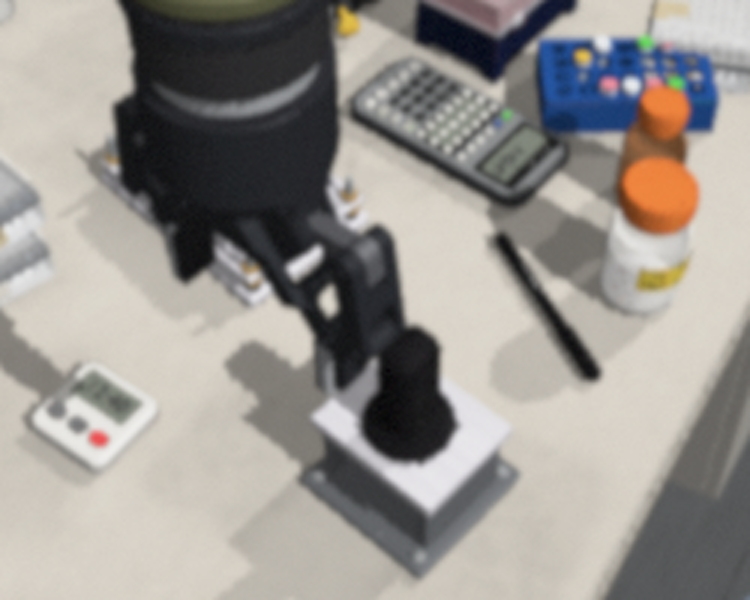

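The roller hangs upright in the stand (410,390), its guard on the plate, with the gripper clear and the bystanders undisturbed. Handing in.

```bash
python3 -c "
from rig import *;print(sign_off())"
```

```text
the job is handed in; nothing more can be done
None
```

I rolled all twelve caps home, level with the other rows to within about 0.5 mm by camera depth; the most the readings showed on the roller was about 29 N. The roller is hanging upright in its stand, nothing else looks moved, and the job was handed in at about 26.5 s.

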